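# Stack two keyed collars on an arbor stand

### The job

Set up the arbor stand for gauging: put the large collar on the post first and the small collar on top of it. The post has a key on each side, so turn each collar on it until its keyways find the keys (feel for them), and slide it fully home: the large one flat on the base, the small one flat on the large one. Let go of both and do not disturb the other things on the bench.

Things in the scene. Friction and masses are not known exactly. Their poses are not given: they have to be found in the camera images.
- stand_top (a point): fixed arbor stand: round dark steel base, 72 mm across, 12 mm high, with an upright steel post at its centre. This point lies on the post's axis in the base's top face. The post is 18 mm thick and ends 50 mm above this point; its last 6 mm taper to 10 mm. It does not turn.
- key_end (a point): point on the post's axis level with the upper ends of its two keys, 34 mm above the base's top. The keys are straight ribs on opposite sides of the post, 6 mm wide, 26 mm over both, from the base to this height; above it the post is plain. The line through both keys lies within 0.8 rad either way of world x, drawn anew each time and NOT told by this rotation: feel or look.
- large_collar_center (a point): large loose steel collar, 52 mm outer diameter, 22 mm high, about 0.3 kg, lying flat; this point is on its axis, half-way up. Through bore 21 mm wide with two opposite keyways, 9 mm wide and 29 mm over both, right through its height, towards the collar's own +x and -x axes. Either way round fits. Its own z is up.
- small_collar_center (a point): small loose steel collar, 40 mm outer diameter, 16 mm high, about 0.12 kg, lying flat; this point is on its axis, half-way up. Same bore and keyways as the large collar, towards its own +x and -x axes. Its own z is up.
- gauge_block_0: steel gauge block 30x15x18 mm, bystander between robot and stand; origin centre of underside
- gauge_block_1: steel gauge block 30x12x12 mm, bystander; origin centre of underside
- gauge_block_2: steel gauge block 30x9x7 mm, bystander; origin centre of underside
- tweezers: steel tweezers 125 mm long lying roughly along y, 9 mm high, bystander; origin centre of underside
- loupe: black eye loupe 31 mm across, 31 mm high, bystander; origin centre of underside
- pink_clamp: pink clamp block with wing screw 40x58x62 mm, bystander; origin centre of underside
- large_collar: the large collar; origin on its axis in its underside, axes as above
- small_collar: the small collar; origin on its axis in its underside, axes as above
Not all that is in view belongs to the job. Leave any blue or purple look-alike of the large_collar alone.

How it is judged:
By the outcome, as a careful person would: the job done as asked, in the order asked, and still so for the second after the job is handed in, with the robot touching nothing.
It also fails if it takes over 64 s, if anything falls off the work surface, if the arm or the gripper's body presses on something with over 40 N, if the wrist force passes 120 N, or if a joint passes its speed limit or range.

### The arm

A 6-joint arm with a two-finger parallel gripper is mounted at the origin on a cart in front of the work surface, level with it; the furniture and walls round the work are solid. World frame = base frame: x ahead of the robot, y to its left, z up, the work surface at z = 0. Lengths are in m, angles in rad, forces in N, time in s.
With the tool pointing down it reaches from about 0.35 to 0.775 m from the base axis. Payload 7.3 kg.
Tool frame: the origin (TCP) lies between the finger pads; the fingertips stand 8 mm ahead of it and the grasp point (between the pads) lies 11 mm behind it (robot.nose_length is the distance from the TCP to the fingertips, in m); z points along the fingers, y is the line along which they close (so a half turn about z gives the same grasp; the last joint's range is limited). The gripper opens to 92 mm and grips with 3 to 60 N. Pads are 19 mm wide; open, the fingers measure 130 mm over their backs; the gripper's body (75 mm by 190 mm) begins 47 mm behind the grasp point.
Start: joints at [0.983, 0.342, 1.524, -0, 1.275, -0.146], TCP at [0.224, 0.475, 0.235] pointing down, gripper open.
Joint ranges: [-2.53, 2.53], [-0.77, 2.02], [0.04, 2.7], [-1, 4.14], [0.28, 2.66], [-3.11, 3.11]. Speed limits (rad/s): [2.57, 2.57, 3.14, 3.14, 3.14, 3.14].

### API

Orientations are given as [roll, pitch, yaw] about the fixed x, y, z axes, in that order (R = Rz(yaw) Ry(pitch) Rx(roll)).
In Python, from cell import robot gives the robot as it stands. The module is installed in compiled form; this text tells all that it offers.
- The arm moves only by the shell command python3 -m jog 'ROWS' [FORCE]. ROWS is JSON, a list that holds one entry, the list of rows, each a list of 5 numbers: the gripper's target within -1 to 1 (fully open at 1, half-way at 0, shut at -1), then the shift along the tool's x, y, z in m, then the turn about the tool's z in rad. A call has 1 to 5 rows; each row is the pose to reach, as a shift and turn from the pose commanded when the call began, along the tool's axes at that moment; what a row does not reach only later rows make up. A row lasts 1/12 s, in which the tool goes at most 41.7 mm and 7.16 degrees, less where a joint would pass 70% of its speed; a pose out of reach is approached as far as the arm can. A call with a gripper value outside its range is refused whole. The fingers move at their own pace and stop on an object; FORCE is the grip in N (left out, the last holds). Time passes only in rows, so rows that repeat a pose let the fingers close. It gives the time, the measured TCP pose, the force, the opening and the grip force at its end, in the units of the state.
- robot.observe(): the state, without advancing time (a new reading comes with each control period).
- robot.read_camera(name): name is "scene" or "top" or "wrist"; returns the picture (400x640x3 uint8, red, green, blue); there is no depth.
- robot.camera_model(name): a dict with "camera_matrix" (3x3 intrinsics, pixels), "dist_coeffs" ([k1, k2, p1, p2, k3] as OpenCV has them; the pictures are not rectified), "position" and "attitude" of the camera in the world; the wrist camera has in their place "mount" (4x4, takes a point from camera to tool coordinates, whose origin is the TCP and whose axes are the flange's). Camera axes: x right, y down, z forward; pixel columns grow to the right and rows downward; lengths in m; the calibration is good to about 2 mm. A picture is of the moment at which its call begins: read the wrist's pose just before it. camera_model takes no time and is no camera call.
- robot.hand_in(): hands the job in; it is judged then, once.
The state is a dict: "time": time; "qpos": joint angles; "qvel": joint speeds; "joint_efforts": joint torques, N m; "tool_pos": TCP position; "tool_rot": TCP orientation; "contact_force": force on the tool from outside, world axes, zero at the start; "torque": the same for the moment, N m; "opening": finger opening in m; "grip_force": force on a finger pad.
Only numpy, scipy, OpenCV 4.12 (cv2) and the standard library are available. Lean on these libraries where they do the work, as an engineer would, in place of code of your own. Each camera call takes 0.05 s, during which the arm holds its last target. There are 200 camera calls.

## Working session

There is one attempt and no reset: what is moved stays moved. The work goes in short steps, Python scripts to look and compute and a shell command to move; the robot and the scene stay as the last step left them, time stands still between calls to the robot, and variables do not carry over. Pictures are saved under pics/ and viewed, at most 10 in all, crops included, and the job is handed in when it is done.

```bash
mkdir -p pics; python3 - <<'E'
from cell import robot
import cv2,numpy as np
s=robot.observe();print(s)
for n in("scene","top","wrist"):
    m=robot.camera_model(n);print(n,{k:np.round(v,4).tolist() for k,v in m.items()})
    cv2.imwrite(f"pics/{n}0.png",robot.read_camera(n)[:,:,::-1])
a=cv2.imread("pics/scene0.png");b=cv2.imread("pics/top0.png")
E
```

```text
{'time': 0.0, 'qpos': array([ 9.83012774e-01,  3.42705611e-01,  1.52501024e+00,  1.43003137e-05,
        1.27537053e+00, -1.45976403e-01]), 'qvel': array([-0.00080324, -0.00061615,  0.00031478,  0.0001946 , -0.00103022,
       -0.00265387]), 'joint_efforts': array([-1.83052503e-03, -4.31229794e+01, -2.44220513e+01,  7.15612387e-02,
        5.61025995e-02, -9.45713396e-05]), 'tool_pos': array([0.22422629, 0.4742841 , 0.23405619]), 'tool_rot': array([-3.14011681e+00, -2.30803831e-04,  2.69978116e+00]), 'contact_force': array([ 0.31986539, -0.38847657,  0.01722119]), 'torque': array([0.00506754, 0.0471503 , 0.00684875]), 'grip_force': 0.0, 'opening': 0.09138584457406042}
scene {'camera_matrix': [[418.8446, 0.0, 314.8931], [0.0, 418.8446, 209.6181], [0.0, 0.0, 1.0]], 'dist_coeffs': [-0.0528, 0.0, 0.0, 0.0, 0.0], 'position': [0.0455, -0.3652, 0.6048], 'attitude': [-2.1932, -0.0137, -0.75]}
top {'camera_matrix': [[445.3579, 0.0, 324.3652], [0.0, 445.3579, 200.3512], [0.0, 0.0, 1.0]], 'dist_coeffs': [0.0311, 0.0, 0.0, 0.0, 0.0], 'position': [0.3335, 0.1972, 1.0059], 'attitude': [-2.9161, 0.0021, -1.7072]}
wrist {'camera_matrix': [[353.5679, 0.0, 325.8139], [0.0, 353.5679, 199.6261], [0.0, 0.0, 1.0]], 'dist_coeffs': [-0.0665, 0.0, 0.0, 0.0, 0.0], 'mount': [[0.0014, -0.9692, -0.2464, 0.0659], [1.0, 0.0012, 0.0011, -0.0003], [-0.0008, -0.2464, 0.9692, -0.15], [0.0, 0.0, 0.0, 1.0]]}
```

View pics/top0.png

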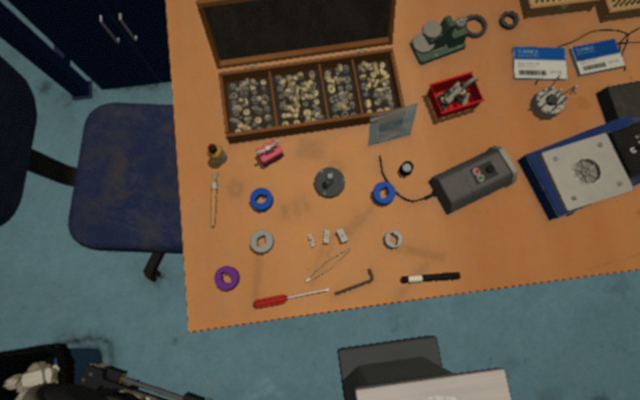

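View pics/scene0.png

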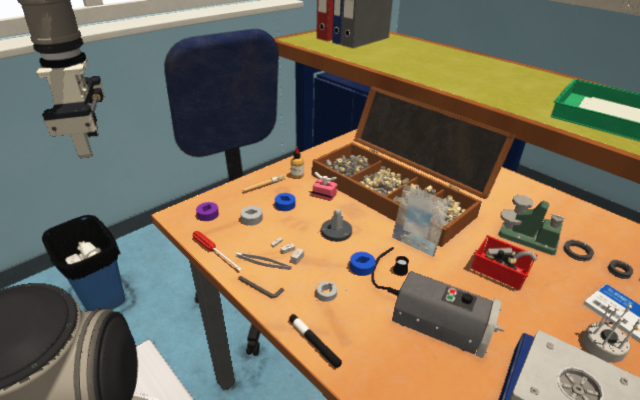

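Top view: the candidates for the large collar are grey (262,241), blue (261,199), blue (383,193) and purple (227,278). The grey one fits, since it is bare steel and the coloured ones are look-alikes. The small collar is the grey ring at (393,240), and the stand is at (329,182). I'll confirm this in one crop and compute positions.

```bash
cat > h.py <<'E'
from cell import robot
import cv2,numpy as np
from scipy.spatial.transform import Rotation as R
def cam(n,st=None):
    m=robot.camera_model(n);K=np.array(m["camera_matrix"]);d=np.array(m["dist_coeffs"])
    if n=="wrist":
        T=np.eye(4);T[:3,:3]=R.from_euler("xyz",st["tool_rot"]).as_matrix();T[:3,3]=st["tool_pos"]
        T=T@np.array(m["mount"]);return K,d,T[:3,3],T[:3,:3]
    return K,d,np.array(m["position"]),R.from_euler("xyz",m["attitude"]).as_matrix()
def plane(c,px,z):
    K,d,p,A=c
    u=cv2.undistortPoints(np.array(px,float).reshape(-1,1,2),K,d)[:,0]
    r=np.c_[u,np.ones(len(u))]@A.T
    return p+r*((z-p[2])/r[:,2])[:,None]
def proj(c,P):
    K,d,p,A=c
    return cv2.projectPoints((np.array(P,float).reshape(-1,3)-p)@A,np.zeros(3),np.zeros(3),K,d)[0][:,0]
def totool(st,P):
    return R.from_euler("xyz",st["tool_rot"]).as_matrix().T@(np.array(P)-st["tool_pos"])
E
python3 - <<'E'
from h import *
c=cam("top");im=cv2.imread("pics/top0.png")
for nm,px,z in(("large",(262,241),.022),("small",(393,240),.016),("base",(329,183),.012),("blue1",(261,199),.022),("blue2",(383,193),.022),("purple",(227,278),.022),("blk0",(341,236),.018),("blk1",(326,236),.012),("blk2",(310,239),.007),("loupe",(405,168),.031),("clamp",(269,152),.03)):
    print(nm,plane(c,px,z)[0].round(4))
f=lambda im,x,y,w,h,k:cv2.resize(im[y:y+h,x:x+w],None,fx=k,fy=k,interpolation=cv2.INTER_CUBIC)
s=cv2.imread("pics/scene0.png")
cv2.imwrite("pics/c1.png",np.vstack([f(im,200,145,220,150,3.6)[:540//2*2][:300*2]]))
E
```

```text
large [0.4847 0.3182 0.022 ]
small [0.448  0.0289 0.016 ]
base [0.599 0.152 0.012]
blue1 [0.5802 0.3104 0.022 ]
blue2 [0.5563 0.0341 0.022 ]
purple [0.4147 0.4019 0.022 ]
blk0 [0.4723 0.1427 0.018 ]
blk1 [0.4778 0.1758 0.012 ]
blk2 [0.4767 0.2123 0.007 ]
loupe [ 0.6053 -0.0237  0.031 ]
clamp [0.6863 0.2796 0.03  ]
```

View pics/c1.png

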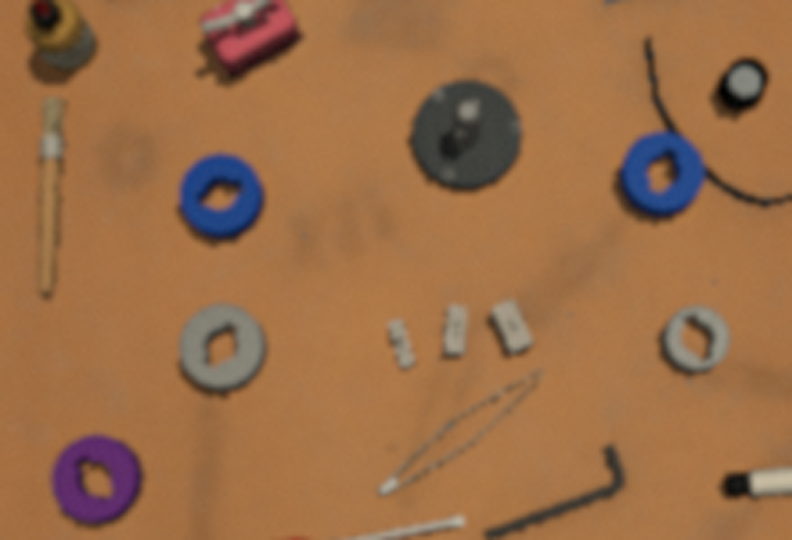

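The crop confirms it: grey steel large collar at crop (222,348), grey small collar at (695,340). The two blue rings and the purple one are look-alikes. I'll move over the large collar now.

```bash
python3 -m jog '[[[1,-0.2,-0.02,0.04,0],[1,-0.2,-0.02,0.04,0],[1,-0.2,-0.02,0.04,0],[1,-0.2,-0.02,0.04,0],[1,-0.2,-0.02,0.04,0]]]' 
python3 -m jog '[[[1,-0.103,-0.01,0.03,0],[1,-0.103,-0.01,0.03,0],[1,-0.103,-0.01,0.03,0],[1,-0.103,-0.01,0.03,0],[1,-0.103,-0.01,0.03,0]]]' 
python3 - <<'E'
from h import *
s=robot.observe();im=robot.read_camera("wrist");cv2.imwrite("pics/w1.png",im[:,:,::-1])
print(s["time"],s["tool_pos"],s["tool_rot"],s["qpos"])
print(proj(cam("wrist",s),[[.485,.318,.022],[.599,.152,.012]]))
E
```

```text
time: 0.57
tool_pos: [0.3982, 0.3696, 0.1941]
tool_rot: [-3.141, -0.0, 2.7]
contact_force: [-0.7, 1.0, 0.1]
opening: 0.0922
grip_force: 0.0
time: 0.98
tool_pos: [0.4859, 0.3169, 0.1637]
tool_rot: [-3.14, -0.002, 2.697]
contact_force: [-0.0, -0.1, -0.5]
opening: 0.0924
grip_force: 0.0
0.9833 [0.48593799 0.31688246 0.16367624] [-3.14016675e+00 -1.56999507e-03  2.69710975e+00] [ 4.45600991e-01  5.05261235e-01  1.46988483e+00  3.50685833e-04
  1.16854278e+00 -6.80851181e-01]
[[326.76075045 188.88103807]
 [226.71478249 355.08221584]]
```

View pics/w1.png

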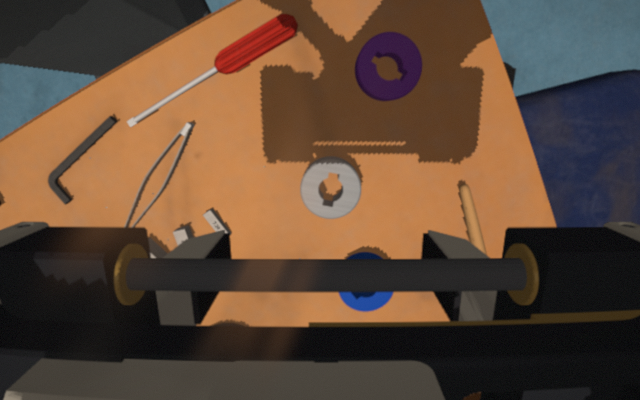

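The wrist view shows the grey collar at (331,188), blue below at (366,280) and purple above at (389,66). Next I'll measure the collar's centre and keyway direction.

```bash
cat >> h.py <<'E'
def ring(im,c,px,z,w=45,ro=.026):
    """grey ring near px: outer centre and keyway direction (mod pi) from the bore's outline on plane z"""
    x,y=map(int,px);x0,y0=x-w,y-w
    hsv=cv2.cvtColor(im,cv2.COLOR_RGB2HSV)[y0:y+w,x0:x+w]
    m=((hsv[...,1]<70)&(hsv[...,2]>70)).astype(np.uint8)
    cs,h=cv2.findContours(m,cv2.RETR_CCOMP,cv2.CHAIN_APPROX_NONE)
    i=max([i for i in range(len(cs)) if h[0][i][3]<0],key=lambda i:cv2.contourArea(cs[i]))
    o=plane(c,cs[i][:,0]+[x0,y0],z)[:,:2]
    j=max([j for j in range(len(cs)) if h[0][j][3]==i],key=lambda j:cv2.contourArea(cs[j]))
    b=plane(c,cs[j][:,0]+[x0,y0],z)[:,:2]
    (ox,oy),orad=cv2.minEnclosingCircle((o*1e3).astype(np.float32))
    hull=cv2.fitEllipse((o*1e3).astype(np.float32))
    bm=b.mean(0);q=b-bm;a=np.arctan2(q[:,1],q[:,0]);r=np.hypot(*q.T)
    far=r>.0118
    ang=.5*np.angle(np.sum((r[far])*np.exp(2j*a[far])))
    return dict(enc=(ox,oy,orad),ell=hull,bore=bm*1e3,key=ang,far=[(round(p,2),round(t*1e3,1)) for p,t in zip(a[far],r[far])])
E
python3 - <<'E'
from h import *
s=robot.observe();im=cv2.imread("pics/w1.png")[:,:,::-1].copy()
c=cam("wrist",s);r=ring(im,c,(331,188),.022);print(r)
x,y=r["ell"][0];print(totool(s,[x/1e3,y/1e3,.011]))
cv2.imwrite("pics/w1c.png",cv2.resize(im[140:240,281:381,::-1],None,fx=5.5,fy=5.5,interpolation=cv2.INTER_CUBIC))
E
```

```text
{'enc': (484.900146484375, 321.58416748046875, 26.60265350341797), 'ell': ((485.27203369140625, 321.9637451171875), (50.248321533203125, 52.31259536743164), 65.52691650390625), 'bore': array([485.95956676, 321.7001697 ]), 'key': np.float64(-0.5881729678043555), 'far': [(np.float64(2.84), np.float64(14.8)), (np.float64(2.78), np.float64(15.5)), (np.float64(2.73), np.float64(15.5)), (np.float64(2.67), np.float64(14.6)), (np.float64(2.62), np.float64(14.7)), (np.float64(2.56), np.float64(14.8)), (np.float64(2.5), np.float64(14.9)), (np.float64(2.45), np.float64(15.1)), (np.float64(2.38), np.float64(14.5)), (np.float64(2.33), np.float64(14.8)), (np.float64(2.25), np.float64(14.4)), (np.float64(2.22), np.float64(13.6)), (np.float64(2.19), np.float64(12.9)), (np.float64(2.16), np.float64(12.1)), (np.float64(-0.33), np.float64(12.3)), (np.float64(-0.34), np.float64(13.2)), (np.float64(-0.35), np.float64(14.0)), (np.float64(-0.41), np.float64(14.9)), (np.float64(-0.47), np.float64(14.9)), (np.float64(-0.53), np.float64(14.0)), (np.float64(-0.59), np.float64(14.1)), (np.float64(-0.65), np.float64(14.3)), (np.float64(-0.72), np.float64(13.6)), (np.float64(-0.78), np.float64(13.9)), (np.float64(-0.86), np.float64(13.4)), (np.float64(-0.89), np.float64(12.6)), (np.float64(-0.93), np.float64(11.8)), (np.float64(2.94), np.float64(12.4)), (np.float64(2.93), np.float64(13.3)), (np.float64(2.91), np.float64(14.1))]}
[0.00154402 0.00391347 0.15329985]
```

View pics/w1c.png

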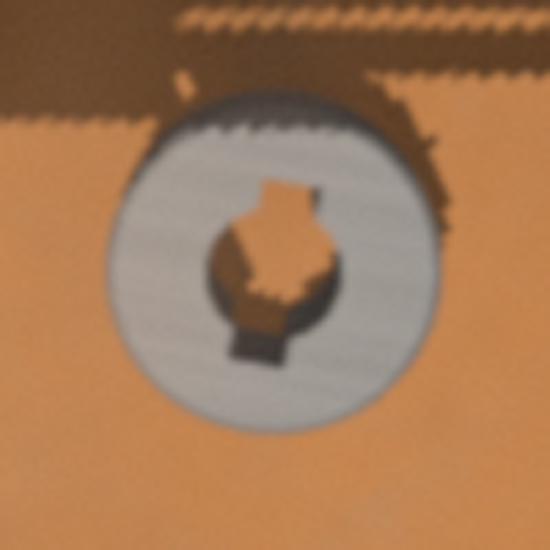

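The large collar's centre is about (0.485,0.321) and its keyway direction about −0.59 rad. I'll descend and grip.

```bash
python3 -m jog '[[[1,0.0015,0.004,0.04,0],[1,0.0015,0.004,0.08,0],[1,0.0015,0.004,0.12,0],[1,0.0015,0.004,0.145,0],[1,0.0015,0.004,0.152,0]]]' 30
python3 -m jog '[[[-1,0,0,0,0],[-1,0,0,0,0],[-1,0,0,0,0],[-1,0,0,0,0],[-1,0,0,0,0]]]' 30
python3 -m jog '[[[-1,0,0,0,0],[-1,0,0,0,0],[-1,0,0,0,0]]]' 30
```

```text
time: 1.45
tool_pos: [0.4821, 0.3222, 0.009]
tool_rot: [-3.136, -0.005, 2.702]
contact_force: [-0.3, -0.2, 0.4]
opening: 0.092
grip_force: 0.0
time: 1.87
tool_pos: [0.4868, 0.3228, 0.0145]
tool_rot: [3.139, 0.002, 2.7]
contact_force: [0.2, 0.5, -0.4]
opening: 0.063
grip_force: 0.0
time: 2.12
tool_pos: [0.4861, 0.3221, 0.0136]
tool_rot: [3.141, 0.001, 2.7]
contact_force: [-1.6, -2.0, 6.1]
opening: 0.0512
grip_force: 30.0
```

```bash
python3 -m jog '[[[-1,0,0,-0.03,0],[-1,0,0,-0.07,0],[-1,-0.02,-0.01,-0.1,0],[-1,-0.06,-0.025,-0.1,0],[-1,-0.1,-0.04,-0.1,0]]]' 
python3 -m jog '[[[-1,-0.04,-0.018,0,0],[-1,-0.08,-0.036,0,0],[-1,-0.11,-0.05,0,0],[-1,-0.135,-0.06,0,0],[-1,-0.145,-0.066,0,0]]]' 
python3 -m jog '[[[-1,0,0,0,0],[-1,0,0,0,0],[-1,0,0,0,0]]]' 
python3 - <<'E'
from h import *
s=robot.observe();im=robot.read_camera("wrist");cv2.imwrite("pics/w2.png",im[:,:,::-1])
print(s["time"],s["tool_pos"],s["tool_rot"],s["qpos"])
p=proj(cam("wrist",s),[[.599,.152,.012],[.599,.152,.046],[.599,.152,.062]]);print(p)
import json;json.dump({k:np.array(v).tolist() for k,v in s.items()},open("w2.json","w"))
E
```

```text
time: 2.53
tool_pos: [0.5588, 0.2452, 0.1151]
tool_rot: [3.139, 0.003, 2.703]
contact_force: [0.7, 0.2, -4.1]
opening: 0.0511
grip_force: 30.0
time: 2.95
tool_pos: [0.6626, 0.1192, 0.1116]
tool_rot: [-3.141, 0.001, 2.696]
contact_force: [-0.5, -0.1, -3.2]
opening: 0.0515
grip_force: 30.0
time: 3.2
tool_pos: [0.6594, 0.1244, 0.1122]
tool_rot: [-3.141, -0.002, 2.701]
contact_force: [0.2, 0.7, -3.6]
opening: 0.0511
grip_force: 30.0
3.2 [0.65938839 0.12440294 0.11216475] [-3.14132873e+00 -1.97115514e-03  2.70071703e+00] [ 7.20255687e-02  7.14032577e-01  1.23443767e+00  7.92618795e-04
  1.19496954e+00 -1.05818700e+00]
[[324.83942172 109.68630462]
 [324.71439087 109.50151893]
 [324.64085479 109.39284069]]
```

View pics/w2.png

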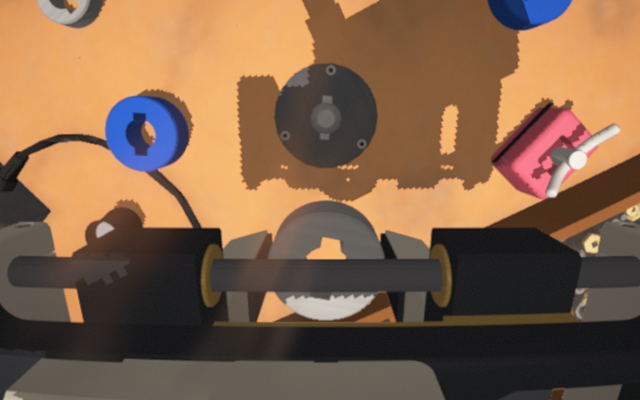

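The stand is at (326,118), with its keys showing as ears nearly vertical in the image at about (327,100) and (325,136). The collar is held at (326,260) and its far keyway is visible at (328,243). I'll enlarge the stand with contrast to measure the key direction.

```bash
python3 - <<'E'
from h import *
import json
s={k:np.array(v) for k,v in json.load(open("w2.json")).items()};c=cam("wrist",s)
im=cv2.imread("pics/w2.png");g=cv2.cvtColor(im,cv2.COLOR_BGR2GRAY)
a=im[55:180,262:390];hs=cv2.cvtColor(a,cv2.COLOR_BGR2HSV)
# base disc outline: low saturation
m=(hs[...,1]<90).astype(np.uint8);cs,_=cv2.findContours(m,0,1);k=max(cs,key=cv2.contourArea)
b=plane(c,k[:,0]+[262,55],.012)[:,:2]*1e3
print("base",cv2.fitEllipse(b.astype(np.float32)))
post=g[90:150,296:356];print(post[::3,::3])
e=lambda x,k:cv2.resize(x,None,fx=k,fy=k,interpolation=cv2.INTER_CUBIC)
A=e(cv2.convertScaleAbs(g[85:150,294:359],alpha=2.6,beta=-60),6);B=e(g[195:325,262:392],3)
cv2.imwrite("pics/w2c.png",np.hstack([A,B]))
E
```

```text
base ((603.3978271484375, 150.56907653808594), (69.50530242919922, 69.90618133544922), 138.63539123535156)
[[ 64  64  64  66  67  66  65  65  63  62  60  61  57  55  55  53  54  55
   54  56]
 [ 63  64  65  66  67  67  64  63  64  61  60  57  57  57  53  53  55  53
   55  56]
 [ 64  64  66  64  66  65  63  63  63  98 101  92  71  54  55  56  54  52
   54  57]
 [ 65  66  66  65  66  65  64  63  63 105 108 109  76  57  54  53  56  54
   53  54]
 [ 63  65  66  66  65  65  62  61  63  98  94 101  73  55  57  54  54  53
   53  56]
 [ 64  65  67  67  66  66  63  76  87  86  84  83  81  63  55  55  55  55
   55  56]
 [ 63  66  65  65  65  65  79  89  89  89  92  89  87  80  61  56  55  53
   54  55]
 [ 64  65  66  66  64  68  85  90  97 105 108 105  90  82  78  57  53  56
   55  54]
 [ 64  66  66  65  64  77  87  92 103 108 107 106 103  85  80  59  55  55
   55  54]
 [ 65  66  67  65  65  82  85  99 105 109 106 105 106  87  79  64  56  55
   57  55]
 [ 66  67  65  67  64  75  82  98 107 106 105 103 106  86  76  64  55  56
   54  58]
 [ 65  65  65  65  64  70  80  89 105 105 103 107 101  79  76  57  56  56
   56  55]
 [ 64  65  64  66  63  63  78  80  86  98 104  97  79  76  72  58  57  57
   56  58]
 [ 65  66  64  65  66  63  63  76  76  78  79  76  75  70  58  57  57  56
   58  56]
 [ 65  63  65  64  63  63  60  63  75  77  73  75  68  56  55  56  57  59
   57  57]
 [ 68  65  65  64  64  61  61  57  93 104 101  78  55  56  58  57  58  57
   59  58]
 [ 66  68  65  64  63  62  61  60  89  98 100  75  56  57  58  56  58  59
   58  58]
 [ 68  68  66  64  64  59  60  56  58  57  59  57  57  58  58  56  57  58
   57  58]
 [ 68  66  66  62  62  61  60  59  58  60  57  59  57  57  57  59  58  58
   56  58]
 [ 68  69  65  64  62  61  59  58  57  57  59  57  59  58  59  61  58  56
   60  56]]
```

View pics/w2c.png

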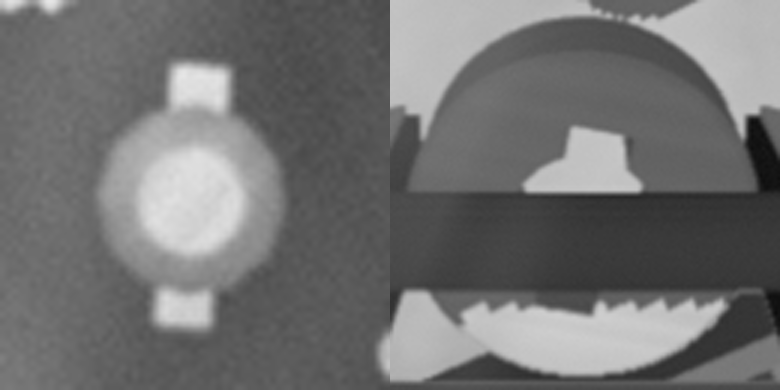

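```bash
python3 - <<'E'
from h import *
import json
s={k:np.array(v) for k,v in json.load(open("w2.json")).items()};c=cam("wrist",s)
A=lambda x,y:((x+.5)/6-.5+294,(y+.5)/6-.5+85)
B=lambda x,y:((x-390+.5)/3-.5+262,(y+.5)/3-.5+195)
k=plane(c,[A(201,64),A(182,328)],.046);d=k[0]-k[1]
print("keys",k,"mid",k.mean(0),"len",np.linalg.norm(d),"ang",np.arctan2(d[1],d[0]))
p=plane(c,[A(190,201)],.062);print("posttop",p)
zt=s["tool_pos"][2]+.0084
q=plane(c,[B(583,50),B(583,376),B(408,213),B(758,213)],zt);print("collar",np.linalg.norm(q[0]-q[1]),np.linalg.norm(q[2]-q[3]))
o=np.array([*(q[:2].mean(0))[:2],0]);o=q.mean(0);print("centre tool",totool(s,o))
kw=plane(c,[B(568,127),B(632,136),B(600,131)],zt);e=kw[1]-kw[0];print("keyway dir by edge",np.arctan2(e[1],e[0])+np.pi/2,"w",np.linalg.norm(e))
e=kw[2]-o;print("by centre",np.arctan2(e[1],e[0]),np.hypot(*e[:2]))
print("post in tool",totool(s,p[0]),totool(s,k.mean(0)), "shift", totool(s,k.mean(0))-totool(s,o))
E
```

```text
keys [[0.59214909 0.15677265 0.046     ]
 [0.61471174 0.14406562 0.046     ]] mid [0.60343041 0.15041914 0.046     ] len 0.025894826957969293 ang 2.628680054323794
posttop [[0.60339885 0.15030113 0.062     ]]
collar 0.05160125477554123 0.0508470783735325
centre tool [-3.83939448e-04 -2.12293089e-05 -8.40076781e-03]
keyway dir by edge 2.553458933876013 w 0.009188592961203413
by centre 2.5225603067757443 0.013486850262859538
post in tool [ 0.0615883  -0.00045747  0.05028637] [ 0.06157858 -0.00033305  0.06628635] shift [ 0.06196252 -0.00031182  0.07468712]
```

```bash
python3 -m jog '[[[-1,0.03,0,0,-0.085],[-1,0.055,0,0,-0.085],[-1,0.062,0,0,-0.085],[-1,0.062,0,0,-0.085],[-1,0.062,0,0,-0.085]]]' 
python3 -m jog '[[[-1,0,0,0.01,0],[-1,0,0,0.02,0],[-1,0,0,0.03,0],[-1,0,0,0.038,0],[-1,0,0,0.042,0]]]' 
python3 -m jog '[[[-1,0,0,0.003,0],[-1,0,0,0.006,0],[-1,0,0,0.006,0]]]' 
python3 - <<'E'
from h import *
s=robot.observe();print(s["tool_pos"],s["tool_rot"],s["contact_force"],s["torque"])
E
```

```text
time: 3.67
tool_pos: [0.6047, 0.1507, 0.1134]
tool_rot: [3.141, 0.001, 2.787]
contact_force: [0.5, -0.1, -3.3]
opening: 0.0509
grip_force: 30.0
time: 4.08
tool_pos: [0.6037, 0.1494, 0.0683]
tool_rot: [-3.14, -0.003, 2.784]
contact_force: [-0.7, 1.9, -2.7]
opening: 0.0512
grip_force: 30.0
time: 4.33
tool_pos: [0.604, 0.1499, 0.064]
tool_rot: [-3.141, -0.002, 2.785]
contact_force: [-1.3, 1.9, -5.5]
opening: 0.0507
grip_force: 30.0
[0.60397103 0.14987304 0.06402083] [-3.14132161e+00 -1.52630547e-03  2.78480619e+00] [-1.25303968  1.94071863 -5.49134541] [0.33004024 0.38391003 0.03194476]
```

```bash
python3 -m jog '[[[-1,0,0,0.003,0],[-1,0,0,0.006,0],[-1,0,0,0.009,0],[-1,0,0,0.009,0]]]'
```

```text
time: 4.67
tool_pos: [0.6037, 0.1501, 0.0552]
tool_rot: [-3.142, -0.002, 2.785]
contact_force: [-3.9, 3.2, -4.0]
opening: 0.0512
grip_force: 30.0
```

The collar's underside is below the key tops with no upward force, so the keys are engaged. I'll slide down, easing slightly along tool +x.

```bash
python3 -m jog '[[[-1,0.0008,0.0002,0.005,0],[-1,0.0008,0.0002,0.01,0],[-1,0.0008,0.0002,0.015,0],[-1,0.0008,0.0002,0.02,0],[-1,0.0008,0.0002,0.02,0]]]'
python3 -m jog '[[[-1,0,0,0.003,0],[-1,0,0,0.006,0],[-1,0,0,0.008,0],[-1,0,0,0.0095,0],[-1,0,0,0.0095,0]]]'
```

```text
time: 5.08
tool_pos: [0.6034, 0.1501, 0.0344]
tool_rot: [-3.141, -0.001, 2.785]
contact_force: [-3.2, 2.0, -6.0]
opening: 0.0513
grip_force: 30.0
time: 5.5
tool_pos: [0.6035, 0.1503, 0.026]
tool_rot: [-3.142, -0.001, 2.785]
contact_force: [-3.9, 2.5, -3.4]
opening: 0.0513
grip_force: 30.0
```

```bash
python3 -m jog '[[[-1,0,0,0.0007,0],[-1,0,0,0.0014,0],[-1,0,0,0.0014,0],[-1,0,0,0.0014,0]]]'
```

```text
time: 5.83
tool_pos: [0.6035, 0.1503, 0.0256]
tool_rot: [3.142, -0.0, 2.785]
contact_force: [-6.0, 2.1, 3.4]
opening: 0.0508
grip_force: 30.0
```

The collar is seated, with an upward reaction at z = 0.0256. I'll release, rise and go over the small collar.

```bash
python3 -m jog '[[[1,0,0,-0.0012,0],[1,0,0,-0.0012,0],[1,0,0,-0.0012,0],[1,0,0,-0.0012,0],[1,0,0,-0.0012,0]]]'
python3 -m jog '[[[1,0,0,-0.03,0],[1,0,0,-0.07,0],[1,0,0,-0.11,0],[1,0.02,-0.033,-0.11,0],[1,0.04,-0.065,-0.11,0]]]'
python3 -m jog '[[[1,0.02,-0.033,0,0],[1,0.04,-0.065,0,0],[1,0.06,-0.1,0,0],[1,0.0635,-0.1027,0,0],[1,0.0635,-0.1027,0,0]]]'
python3 -m jog '[[[1,0,0,0,0],[1,0,0,0,0]]]'
python3 - <<'E'
from h import *
s=robot.observe();im=robot.read_camera("wrist");cv2.imwrite("pics/w3.png",im[:,:,::-1])
print(s["time"],s["tool_pos"],s["tool_rot"])
c=cam("wrist",s);p=proj(c,[.448,.029,.016])[0];print(p)
try:
    r=ring(im,c,p,.016);print({k:r[k] for k in("enc","ell","bore","key")});x,y=r["ell"][0];print(totool(s,[x/1e3,y/1e3,.008]),len(r["far"]),r["far"])
except Exception as e:print(repr(e))
x,y=map(int,p);print(x,y)
cv2.imwrite("pics/w3c.png",cv2.resize(im[max(y-75,0):y+75,x-100:x+100,::-1],None,fx=4,fy=4,interpolation=cv2.INTER_CUBIC))
E
```

```text
time: 6.25
tool_pos: [0.6045, 0.1499, 0.0263]
tool_rot: [3.141, 0.001, 2.785]
contact_force: [-0.5, 1.2, -0.0]
opening: 0.0802
grip_force: 0.0
time: 6.67
tool_pos: [0.5462, 0.1033, 0.1392]
tool_rot: [3.138, 0.008, 2.786]
contact_force: [0.1, -0.6, -1.3]
opening: 0.0917
grip_force: 0.0
time: 7.08
tool_pos: [0.447, 0.0281, 0.1364]
tool_rot: [-3.142, 0.0, 2.782]
contact_force: [0.8, -0.3, 0.3]
opening: 0.0914
grip_force: 0.0
time: 7.25
tool_pos: [0.4498, 0.0294, 0.1364]
tool_rot: [3.141, 0.002, 2.785]
contact_force: [0.7, -0.2, 0.3]
opening: 0.092
grip_force: 0.0
7.25 [0.44977126 0.02941773 0.13635898] [3.14088280e+00 1.84323621e-03 2.78512447e+00]
[324.42989901 193.98834828]
{'enc': (450.58587646484375, 27.260433197021484, 20.561140060424805), 'ell': ((450.93377685546875, 27.613567352294922), (38.26398468017578, 40.44317626953125), 59.50897216796875), 'bore': array([450.19260611,  27.65499691]), 'key': np.float64(0.24226296068395772)}
[-0.00148243 -0.00137618  0.12836098] 23 [(np.float64(-3.09), np.float64(13.2)), (np.float64(3.12), np.float64(13.7)), (np.float64(3.07), np.float64(13.4)), (np.float64(3.02), np.float64(12.5)), (np.float64(0.57), np.float64(12.1)), (np.float64(0.52), np.float64(12.6)), (np.float64(0.47), np.float64(13.2)), (np.float64(0.38), np.float64(13.2)), (np.float64(0.34), np.float64(12.7)), (np.float64(0.25), np.float64(12.8)), (np.float64(0.16), np.float64(13.1)), (np.float64(0.11), np.float64(12.7)), (np.float64(0.03), np.float64(13.2)), (np.float64(-0.03), np.float64(12.9)), (np.float64(-0.09), np.float64(12.7)), (np.float64(-2.5), np.float64(12.0)), (np.float64(-2.56), np.float64(12.4)), (np.float64(-2.61), np.float64(12.9)), (np.float64(-2.7), np.float64(12.8)), (np.float64(-2.78), np.float64(12.9)), (np.float64(-2.87), np.float64(13.0)), (np.float64(-2.95), np.float64(13.2)), (np.float64(-3.03), np.float64(13.6))]
324 193
```

View pics/w3c.png

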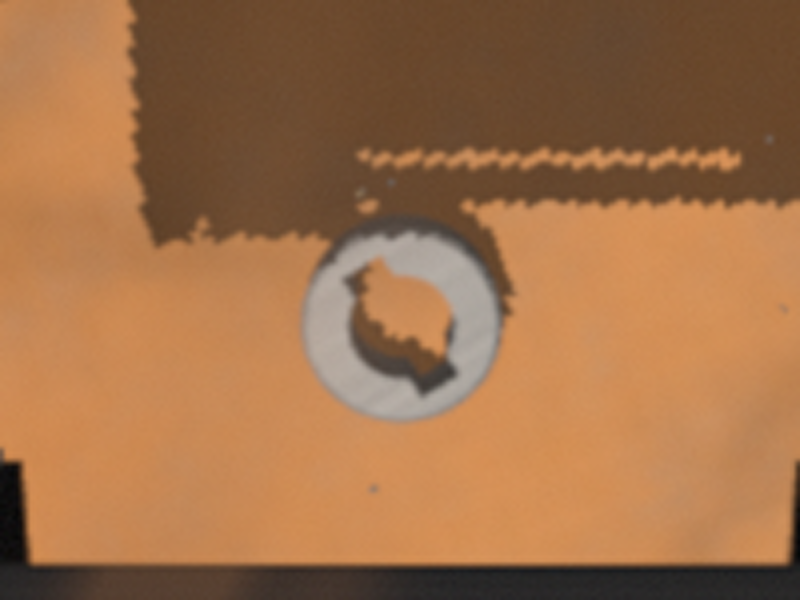

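The small collar is centred at about (0.451,0.0275), with its keyways at about +0.24 rad: dark keyway ends at crop (360,275) and (437,375). I'll descend, grip and carry it to the same viewpoint beyond the stand.

```bash
python3 -m jog '[[[1,-0.0015,-0.0014,0.04,0],[1,-0.0015,-0.0014,0.08,0],[1,-0.0015,-0.0014,0.108,0],[0.6,-0.0015,-0.0014,0.12,0],[0,-0.0015,-0.0014,0.1245,0]]]' 25
python3 -m jog '[[[-1,0,0,0,0],[-1,0,0,0,0],[-1,0,0,0,0],[-1,0,0,0,0],[-1,0,0,0,0]]]' 25
python3 -m jog '[[[-1,0,0,0,0],[-1,0,0,0,0],[-1,0,0,0,0],[-1,0,0,0,0]]]' 25
```

```text
time: 7.72
tool_pos: [0.4485, 0.028, 0.0089]
tool_rot: [-3.141, -0.004, 2.786]
contact_force: [-0.3, -0.6, 0.8]
opening: 0.0826
grip_force: 0.0
time: 8.13
tool_pos: [0.4499, 0.0273, 0.0124]
tool_rot: [3.141, 0.002, 2.785]
contact_force: [0.5, -0.3, -0.2]
opening: 0.0498
grip_force: 0.0
time: 8.47
tool_pos: [0.4496, 0.0273, 0.0121]
tool_rot: [3.141, 0.001, 2.785]
contact_force: [-1.3, 0.5, 6.7]
opening: 0.0393
grip_force: 25.0
```

```bash
python3 -m jog '[[[-1,0,0,-0.03,0],[-1,0,0,-0.07,0],[-1,-0.01,0.01,-0.108,0],[-1,-0.038,0.04,-0.108,0],[-1,-0.065,0.067,-0.108,0]]]'
python3 -m jog '[[[-1,-0.028,0.029,0,0],[-1,-0.056,0.058,0,0],[-1,-0.08,0.083,0,0],[-1,-0.093,0.096,0,0],[-1,-0.098,0.102,0,0]]]'
python3 -m jog '[[[-1,0,0,0,0],[-1,0,0,0,0],[-1,0,0,0,0],[-1,0,0,0,0]]]' 
python3 - <<'E'
from h import *
s=robot.observe();im=robot.read_camera("wrist");cv2.imwrite("pics/w4.png",im[:,:,::-1])
print(s["time"],s["tool_pos"],s["tool_rot"])
import json;json.dump({k:np.array(v).tolist() for k,v in s.items()},open("w4.json","w"))
g=cv2.cvtColor(im,cv2.COLOR_RGB2GRAY)
e=lambda x,k:cv2.resize(x,None,fx=k,fy=k,interpolation=cv2.INTER_CUBIC)
c=cam("wrist",s);p=proj(c,[.6034,.1503,.034])[0];x,y=map(int,p);print(x,y)
A=e(im[y-50:y+50,x-50:x+50,::-1],4);B=e(im[210:310,276:376,::-1],4)
cv2.imwrite("pics/w4c.png",np.hstack([A,B]))
E
```

```text
time: 8.88
tool_pos: [0.5357, 0.0677, 0.123]
tool_rot: [3.139, 0.006, 2.783]
contact_force: [0.5, -0.8, -1.1]
opening: 0.0392
grip_force: 25.0
time: 9.3
tool_pos: [0.6629, 0.13, 0.1184]
tool_rot: [3.141, 0.0, 2.786]
contact_force: [-0.8, -0.7, -0.6]
opening: 0.0388
grip_force: 25.0
time: 9.63
tool_pos: [0.6602, 0.1282, 0.1196]
tool_rot: [-3.141, -0.001, 2.784]
contact_force: [-0.6, -0.2, -0.3]
opening: 0.0389
grip_force: 25.0
9.6333 [0.6602199  0.12823605 0.11961673] [-3.14127834e+00 -6.09264842e-04  2.78436734e+00]
327 117
```

View pics/w4c.png

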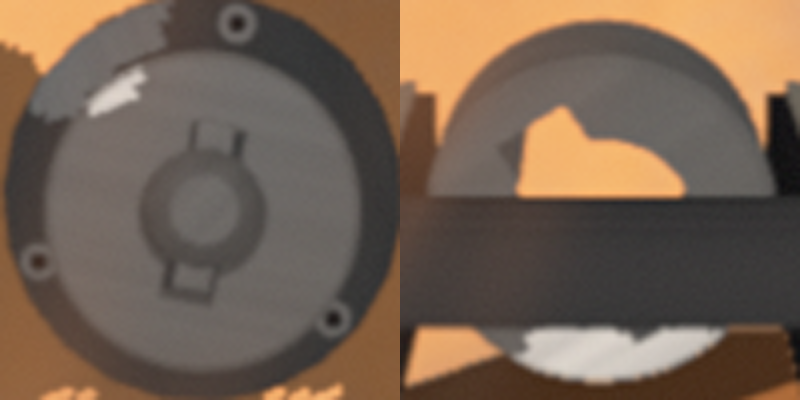

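The picture shows the large collar around the post with both keys in its keyways at (215,135) and (190,282) in the crop. The small collar is held with its keyway's outer edge from (497,145) to (563,105). Next I'll compute the shift and turn.

```bash
python3 - <<'E'
from h import *
import json
s={k:np.array(v) for k,v in json.load(open("w4.json")).items()};c=cam("wrist",s)
A=lambda x,y:((x+.5)/4-.5+277,(y+.5)/4-.5+67)
B=lambda x,y:((x-400+.5)/4-.5+276,(y+.5)/4-.5+210)
p=plane(c,[A(203,210)],.062)[0];print("post",p)
L=plane(c,[A(45,205),A(360,205),A(203,50),A(203,373)],.034);print("large d",np.linalg.norm(L[0]-L[1]),np.linalg.norm(L[2]-L[3]),L.mean(0))
zt=s["tool_pos"][2]+.0039
q=plane(c,[B(603,55),B(603,380),B(430,217),B(776,217)],zt);print(np.linalg.norm(q[0]-q[1]),np.linalg.norm(q[2]-q[3]))
o=q.mean(0);print("o tool",totool(s,o))
k=plane(c,[B(497,145),B(563,105)],zt);e=k[1]-k[0];m=k.mean(0)-o
print("edge",np.arctan2(e[1],e[0])+np.pi/2,np.linalg.norm(e),"ctr",np.arctan2(m[1],m[0]),np.hypot(*m[:2]))
print("shift",totool(s,p)-totool(s,o))
E
```

```text
post [0.60343275 0.15022431 0.062     ]
large d 0.05137171622029009 0.051820515637451735 [0.60407884 0.15008495 0.034     ]
0.039653101512474954 0.03880649955577705
o tool [-0.00134153  0.00015673 -0.00390087]
edge 3.3554693662245203 0.008697655292109202 ctr -2.8810968504764727 0.013927864136689738
shift [0.06219739 0.00060444 0.06155445]
```

```bash
python3 -m jog '[[[-1,0.02,0.0005,0,0.12],[-1,0.04,0.001,0,0.24],[-1,0.055,0.0017,0,0.36],[-1,0.062,0.0017,0,0.48],[-1,0.062,0.0017,0,0.6]]]' 
python3 -m jog '[[[-1,0,0,0,0.1],[-1,0,0,0.01,0.15],[-1,0,0,0.025,0.15],[-1,0,0,0.035,0.15],[-1,0,0,0.04,0.15]]]' 
python3 -m jog '[[[-1,0,0,0.006,0],[-1,0,0,0.012,0],[-1,0,0,0.016,0],[-1,0,0,0.016,0],[-1,0,0,0.016,0]]]'
```

```text
time: 10.1
tool_pos: [0.6015, 0.1525, 0.1202]
tool_rot: [-3.141, -0.001, 2.18]
contact_force: [0.1, -0.6, -1.9]
opening: 0.0389
grip_force: 25.0
time: 10.52
tool_pos: [0.6024, 0.1516, 0.0783]
tool_rot: [-3.14, -0.001, 2.035]
contact_force: [0.0, -1.0, -1.6]
opening: 0.039
grip_force: 25.0
time: 10.93
tool_pos: [0.6035, 0.152, 0.0635]
tool_rot: [3.142, -0.0, 2.035]
contact_force: [0.0, -0.7, -0.2]
opening: 0.0395
grip_force: 25.0
```

```bash
python3 -m jog '[[[-1,0,-0.0007,0.003,0],[-1,0,-0.0007,0.006,0],[-1,0,-0.0007,0.009,0],[-1,0,-0.0007,0.009,0]]]'
```

```text
time: 11.27
tool_pos: [0.6025, 0.1516, 0.0538]
tool_rot: [-3.141, -0.0, 2.035]
contact_force: [0.4, 0.1, -1.8]
opening: 0.0388
grip_force: 25.0
```

Past the key tops (underside at 0.042) with no resistance. Sliding home.

```bash
python3 -m jog '[[[-1,0,0,0.003,0],[-1,0,0,0.006,0],[-1,0,0,0.0075,0],[-1,0,0,0.0075,0]]]'
python3 -m jog '[[[-1,0,0,0.0007,0],[-1,0,0,0.0014,0],[-1,0,0,0.0014,0],[-1,0,0,0.0014,0]]]'
```

```text
time: 11.6
tool_pos: [0.6026, 0.1516, 0.0465]
tool_rot: [-3.141, -0.0, 2.035]
contact_force: [0.1, 0.5, -1.3]
opening: 0.0391
grip_force: 25.0
time: 11.93
tool_pos: [0.603, 0.1517, 0.0461]
tool_rot: [3.141, 0.0, 2.035]
contact_force: [-2.4, 0.7, 3.3]
opening: 0.0388
grip_force: 25.0
```

Seated at the expected height with an upward reaction. I'll release, rise, back off and look.

```bash
python3 -m jog '[[[1,0,0,-0.0012,0],[1,0,0,-0.0012,0],[1,0,0,-0.0012,0],[1,0,0,-0.0012,0],[1,0,0,-0.0012,0]]]'
python3 -m jog '[[[1,0,0,-0.025,0],[1,0,0,-0.055,0],[1,0,0,-0.08,0],[1,-0.03,0,-0.08,0],[1,-0.062,0,-0.08,0]]]'
python3 -m jog '[[[1,0,0,0,0],[1,0,0,0,0],[1,0,0,0,0],[1,0,0,0,0]]]'
python3 - <<'E'
from h import *
s=robot.observe();im=robot.read_camera("wrist");sc=robot.read_camera("scene")
x,y=map(int,proj(cam("wrist",s),[.6034,.1503,.05])[0]);u,v=map(int,proj(cam("scene"),[.6034,.1503,.03])[0]);print(x,y,u,v)
A=cv2.resize(im[y-50:y+50,x-50:x+50,::-1],(400,400),interpolation=2);B=cv2.resize(sc[v-30:v+30,u-30:u+30,::-1],(400,400),interpolation=2)
cv2.imwrite("pics/f.png",np.hstack([A,B]))
E
```

```text
time: 12.35
tool_pos: [0.6029, 0.1517, 0.0467]
tool_rot: [3.142, -0.0, 2.035]
contact_force: [-0.4, 0.2, -0.1]
opening: 0.0677
grip_force: 0.0
time: 12.77
tool_pos: [0.6315, 0.0974, 0.1293]
tool_rot: [3.138, 0.001, 2.038]
contact_force: [0.6, 0.8, -0.4]
opening: 0.0916
grip_force: 0.0
time: 13.1
tool_pos: [0.63, 0.097, 0.1265]
tool_rot: [-3.141, -0.001, 2.035]
contact_force: [-1.1, 0.2, -0.1]
opening: 0.0919
grip_force: 0.0
326 120 336 221
```

View pics/f.png

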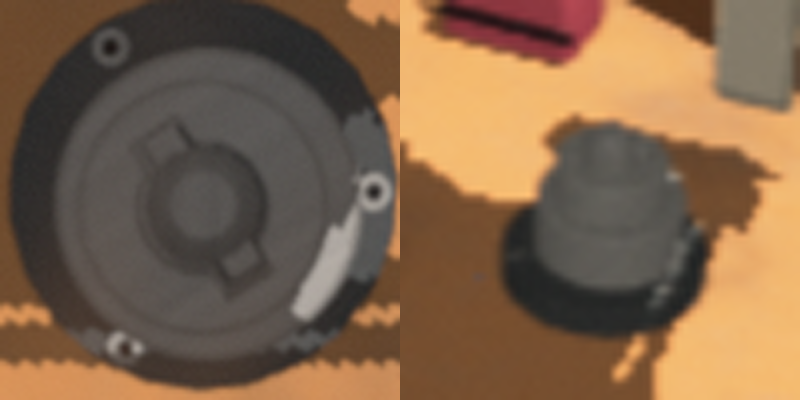

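The final crops show the small collar flat on the large one, the keys in the keyways at (165,148) and (240,260), and the gripper clear. I'm handing in.

```bash
python3 -c "
from cell import robot
print(robot.hand_in())"
```

```text
the job is handed in; nothing more can be done
None
```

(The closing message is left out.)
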